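# Close the jars of jewellery parts and put them away in rows

## Task

Four or five jars of jewellery parts stand on the bench with their lids loose. Screw each lid fully home, clockwise to its stop so that its black line meets the black tick on the jar, before you lift that jar, and put the jars away on the two-step rack: brass-lidded jars in one straight row along the middle of the upper (back) step, silver-lidded jars likewise on the lower (front) step. Start each row at the yellow left-hand end panel and close it up side by side, leaving no gap wider than about 15 mm, every jar upright, and leave everything else on the bench where it is.

Things in the scene. Friction and masses are not known exactly. Their poses are not given: they have to be found in the camera images.
- rack: Fixed wooden two-step jar rack, 230 mm deep (x), 256 mm wide (y), open above. Origin: centre of its underside; x to its back (away from the robot), y to its left end. Lower step x -108 to 0 mm, surface at z 40 mm; upper step x 0 to 107 mm, surface at z 65 mm. Front, back and end rims stand 15 mm over the steps; left end painted yellow, right end dark wood.
- upper_start (a point): Left end of the upper step's middle line: on the step's surface (65 mm over the bench), at the inner face of the yellow end panel. The row runs from here 240 mm along the rack's -y.
- lower_start (a point): Left end of the lower step's middle line: on the step's surface (40 mm over the bench), at the inner face of the yellow end panel. The row runs from here 240 mm along the rack's -y.
- gold1: Round glass jar with a brass (gold-coloured) lid, 0.33 kg, may be absent (None). Body 56 mm diameter, 54 mm tall, straight; lid above it 48 mm diameter, 18 mm tall; 72 mm in all. Origin: centre of its underside; z up its axis; x points to the black tick on its shoulder. Stands free: when the lid is gripped from above and turned, the jar stays put, as the lid turns easily (0.015 N m).
- gold1_lid (a joint): Captive twist lid of gold1, turning about the jar's axis, knurled, a black line from centre to rim. Rad: 0 = fully home (hard stop, black line at the black tick on the jar), to 1.9 = loose. Clockwise seen from above closes. It does not rise or come off. Starts at 0.7 to 1.5.
- gold2: Round glass jar with a brass (gold-coloured) lid, 0.33 kg, may be absent (None). Body 56 mm diameter, 54 mm tall, straight; lid above it 48 mm diameter, 18 mm tall; 72 mm in all. Origin: centre of its underside; z up its axis; x points to the black tick on its shoulder. Stands free: when the lid is gripped from above and turned, the jar stays put, as the lid turns easily (0.015 N m).
- gold2_lid (a joint): Captive twist lid of gold2, turning about the jar's axis, knurled, a black line from centre to rim. Rad: 0 = fully home (hard stop, black line at the black tick on the jar), to 1.9 = loose. Clockwise seen from above closes. It does not rise or come off. Starts at 0.7 to 1.5.
- gold3: Round glass jar with a brass (gold-coloured) lid, 0.33 kg, may be absent (None). Body 56 mm diameter, 54 mm tall, straight; lid above it 48 mm diameter, 18 mm tall; 72 mm in all. Origin: centre of its underside; z up its axis; x points to the black tick on its shoulder. Stands free: when the lid is gripped from above and turned, the jar stays put, as the lid turns easily (0.015 N m).
- gold3_lid (a joint): Captive twist lid of gold3, turning about the jar's axis, knurled, a black line from centre to rim. Rad: 0 = fully home (hard stop, black line at the black tick on the jar), to 1.9 = loose. Clockwise seen from above closes. It does not rise or come off. Starts at 0.7 to 1.5.
- silver1: Round glass jar with a bare silvery aluminium lid, 0.33 kg, may be absent (None). Body 56 mm diameter, 54 mm tall, straight; lid above it 48 mm diameter, 18 mm tall; 72 mm in all. Origin: centre of its underside; z up its axis; x points to the black tick on its shoulder. Stands free: when the lid is gripped from above and turned, the jar stays put, as the lid turns easily (0.015 N m).
- silver1_lid (a joint): Captive twist lid of silver1, turning about the jar's axis, knurled, a black line from centre to rim. Rad: 0 = fully home (hard stop, black line at the black tick on the jar), to 1.9 = loose. Clockwise seen from above closes. It does not rise or come off. Starts at 0.7 to 1.5.
- silver2: Round glass jar with a bare silvery aluminium lid, 0.33 kg, may be absent (None). Body 56 mm diameter, 54 mm tall, straight; lid above it 48 mm diameter, 18 mm tall; 72 mm in all. Origin: centre of its underside; z up its axis; x points to the black tick on its shoulder. Stands free: when the lid is gripped from above and turned, the jar stays put, as the lid turns easily (0.015 N m).
- silver2_lid (a joint): Captive twist lid of silver2, turning about the jar's axis, knurled, a black line from centre to rim. Rad: 0 = fully home (hard stop, black line at the black tick on the jar), to 1.9 = loose. Clockwise seen from above closes. It does not rise or come off. Starts at 0.7 to 1.5.
- silver3: Round glass jar with a bare silvery aluminium lid, 0.33 kg, may be absent (None). Body 56 mm diameter, 54 mm tall, straight; lid above it 48 mm diameter, 18 mm tall; 72 mm in all. Origin: centre of its underside; z up its axis; x points to the black tick on its shoulder. Stands free: when the lid is gripped from above and turned, the jar stays put, as the lid turns easily (0.015 N m).
- silver3_lid (a joint): Captive twist lid of silver3, turning about the jar's axis, knurled, a black line from centre to rim. Rad: 0 = fully home (hard stop, black line at the black tick on the jar), to 1.9 = loose. Clockwise seen from above closes. It does not rise or come off. Starts at 0.7 to 1.5.
- loupe: Bystander: black eyeglass loupe, 39 mm diameter, 26 mm tall, standing among the jars. Origin under its centre.
- dropper: Bystander: small white dropper bottle, 30 mm diameter, 66 mm tall, standing among the jars. Origin under its centre.
- wax: Bystander: flat black tin of wax, 54 mm diameter, 22 mm tall. Origin under its centre.
- caliper: Bystander: steel vernier caliper lying flat, 200 mm long along its x, 9 mm thick. Origin under its middle.
- pliers: Bystander: small pliers with red handles lying flat, 125 mm long along x, 10 mm thick. Origin near its middle.
- mandrel: Bystander: steel ring mandrel standing upright on a 48 mm foot, 160 mm tall. Origin under its centre.
Not all that is in view belongs to the job. Leave any orange or red look-alike of the gold1 alone. Leave any orange look-alike of the gold3 alone.

How it is judged:
By the outcome, as a careful person would: the job done as asked, in the order asked, and still so for the second after the job is handed in, with the robot touching nothing.
Of gold1, gold2, gold3, silver1, silver2, silver3 only 4 to 5 are there at a start; the rules pass over those that are not, and their reading is None.
At some moment in a run one of gold1, gold2, gold3, silver1, silver2, silver3 may be knocked a few centimetres aside while the robot is not near it.
It also fails if it takes over 208 s, if anything falls off the work surface, if the arm or the gripper's body presses on something with over 40 N, if the wrist force passes 120 N, or if a joint passes its speed limit or range.

## Robot

A 6-joint arm with a two-finger parallel gripper is mounted at the origin on the work surface. World frame = base frame: x ahead of the robot, y to its left, z up, the work surface at z = 0. Lengths are in m, angles in rad, forces in N, time in s.
With the tool pointing down it reaches from about 0.3 to 0.85 m from the base axis. Payload 5.4 kg.
Tool frame: the origin (TCP) lies between the finger pads; the fingertips stand 11 mm ahead of it and the grasp point (between the pads) lies 8 mm behind it (r.tip_extent is the distance from the TCP to the fingertips, in m); z points along the fingers, y is the line along which they close (so a half turn about z gives the same grasp; the last joint's range is limited). The gripper opens to 85 mm and grips with 20 to 120 N. Pads are 22 mm wide; open, the fingers measure 114 mm over their backs; the gripper's body (76 mm by 85 mm) begins 54 mm behind the grasp point. The pads swing forward as they close: fully open they stand 13 mm farther back than shut.
Start: joints at [-1.31, 0.158, 1.597, -0, 1.386, -0.21], TCP at [0.261, -0.512, 0.242] pointing down, gripper open.
Joint ranges: [-2.91, 2.91], [-0.94, 2.29], [0.18, 2.7], [-1.29, 4.43], [0.17, 2.64], [-3, 3]. Speed limits (rad/s): [2.57, 2.57, 3.14, 3.14, 3.14, 3.14].

## Interface

Orientations are given as a unit quaternion [x, y, z, w].
In Python, from station import r, optics, nets gives the robot as it stands. The module is installed in compiled form; this text tells all that it offers.
- The arm moves only by the tool step_arm, never from a script. Its argument "increments" is a list of rows, each a list of 4 numbers: the shift along the world's x, y, z in m, then the turn about the world's z in rad. In form: [[x, y, z, twist], ...]. A call has 1 to 8 rows; each row shifts and turns the commanded pose from where the row before left it; what a row does not reach is not made up. A row lasts 1/12 s, in which the tool goes at most 41.7 mm and 7.16 degrees, less where a joint would pass 70% of its speed; a pose out of reach is approached as far as the arm can. A call is refused whole if a number of a shift passes 0.0417 or a number of a turn 0.125, either way. A call with a gripper value outside its range is refused whole. "gripper" is the opening, from 0 (shut) to 1 (fully open), set as the call begins (left out, the last holds). The fingers move at their own pace and stop on an object; the grip force is fixed at half the most. Time passes only in rows, so rows that do not move let the fingers close. It gives the time, the measured TCP pose, the force, the opening and the grip force at its end, in the units of the state.
- r.get_state(): the state, without advancing time (a new reading comes with each control period).
- optics.snapshot(name): name is "scene" or "side" or "wrist"; returns a dict with "color" (400x640x3 uint8, red, green, blue), "K" (3x3 intrinsics, pixels), "k1" (the pictures are not rectified: a ray, as slopes to the right and down, at radius r is drawn at 1 + k1 r^2 times it, then the intrinsics apply), "rvec" (rotation vector, rad) and "tvec" (3), from world to camera coordinates, as OpenCV has them. Camera axes: x right, y down, z forward; pixel columns grow to the right and rows downward; lengths in m; the calibration is good to about 2 mm. A picture is of the moment at which its call begins. There is no depth.
- r.finish_job(): hands the job in; it is judged then, once.
Trained networks look in the newest picture that a camera, given by its name, has taken for a name from the list of things; names that differ only in an ending like _2 or _b are one class to them, and where a whole thing is asked for, a point or a joint stands for the part that bears it (a point fixed in the world has none). Each returns a list of dicts, best first, with "score" (0 to 1); they miss things now and then, are a little off and sometimes report something else, mostly with a low value. They report only what shows in the picture. A call takes as long as a camera call. They do not tell look-alikes from the thing itself.
- nets.regions_of(camera, label): "pixels" (400x640 bool, what is visible of it) and "bbox" ([left, top, width, height] in pixels, round what is visible of it).
The state is a dict: "time_s": time; "joints": joint angles; "joint_vel": joint speeds; "effort": joint torques, N m; "eef_pos": TCP position; "ee_rot": TCP orientation; "contact_force": force on the tool from outside, world axes, zero at the start; "ft_torque": the same for the moment, N m; "opening": opening from 0.0 (shut) to 1.0 (fully open); "gripper_force": force on a finger pad.
Only numpy, scipy, OpenCV 4.12 (cv2) and the standard library are available. Lean on these libraries where they do the work, as an engineer would, in place of code of your own. Each camera call takes 0.05 s, during which the arm holds its last target. There are 200 camera calls.

## Working session

There is one attempt and no reset: what is moved stays moved. The work goes in short steps, Python scripts to look and compute and a tool call to move; the robot and the scene stay as the last step left them, time stands still between calls to the robot, and variables do not carry over. Pictures are saved under pics/ and viewed, at most 14 in all, crops included, and the job is handed in when it is done.

Besides the shell and the picture viewer there is one more tool, called after "Emit:" as name([rows], argument=value, ...), one row to a line, values as JSON. step_arm: Moves the arm, as the interface text tells. Its arguments: {"type":"object","properties":{"increments":{"type":"array"},"gripper":{"type":"number"}},"required":["increments"]}

```bash
mkdir -p pics; cat > h.py <<'E'
import numpy as np, cv2
from station import r, optics, nets
def snap(n,save=None):
    s=optics.snapshot(n)
    if save: cv2.imwrite('pics/'+save,s['color'][:,:,::-1])
    return s
def dist(s):return np.array([s['k1'],0,0,0,0.])
def ray(s,uv):
    uv=np.array(uv,float).reshape(-1,1,2)
    n=cv2.undistortPoints(uv,np.array(s['K'],float),dist(s)).reshape(-1,2)
    R=cv2.Rodrigues(np.array(s['rvec'],float))[0];t=np.array(s['tvec'],float).ravel()
    d=np.c_[n,np.ones(len(n))]@R
    return -R.T@t,d
def onz(s,uv,z):
    c,d=ray(s,uv);return c+d*((z-c[2])/d[:,2])[:,None]
def proj(s,P):
    return cv2.projectPoints(np.array(P,float).reshape(-1,1,3),np.array(s['rvec'],float),np.array(s['tvec'],float),np.array(s['K'],float),dist(s))[0].reshape(-1,2)
E
python3 - <<'E'
from h import *
st=r.get_state();print(st['time_s'],st['opening'],st['ee_rot'])
S={}
for n in ['scene','side']:
    s=S[n]=snap(n,n+'0.png')
    print(n,ray(s,[[320,200]]))
    for l in ['gold1','silver1','gold1_lid','rack','loupe','dropper','wax','mandrel','caliper','pliers']:
        for d in nets.regions_of(n,l):
            m=d['pixels'];ys,xs=np.nonzero(m)
            print(n,l,round(d['score'],2),d['bbox'],m.sum(),onz(s,[[xs.mean(),ys.mean()]],.04).round(3)[0], s['color'][m].mean(0).round())
E
```

```text
0.0 1.004712256901859 [ 9.72422079e-01  2.33225907e-01 -1.07462833e-05 -9.88713522e-04]
scene (array([ 1.16914207, -0.82779252,  0.84432952]), array([[-0.50643787,  0.62195686, -0.5975093 ]]))
scene gold1 0.95 [261.3, 254.6, 24.3, 31.4] 562 [ 0.59  -0.311  0.04 ] [200. 115.  51.]
scene gold1 0.8 [234.7, 273.4, 19.4, 27.6] 626 [ 0.581 -0.408  0.04 ] [175. 150. 103.]
scene gold1 0.74 [241.9, 199.2, 18.5, 23.6] 404 [ 0.345 -0.171  0.04 ] [193. 104.  47.]
scene gold1 0.69 [241.5, 221.2, 21.8, 29.3] 515 [ 0.445 -0.252  0.04 ] [168.  50.  44.]
scene gold1 0.63 [271.5, 203.2, 17.7, 30.7] 438 [ 0.461 -0.147  0.04 ] [168. 142. 100.]
scene silver1 0.72 [300.2, 222.2, 15.0, 30.0] 461 [ 0.572 -0.162  0.04 ] [181. 181. 183.]
scene silver1 0.61 [324.6, 204.0, 20.3, 33.3] 450 [ 0.589 -0.041  0.04 ] [178. 176. 176.]
scene silver1 0.24 [300.7, 194.8, 8.1, 16.3] 141 [ 0.459 -0.034  0.04 ] [168. 156. 154.]
scene gold1_lid 0.74 [275.8, 206.6, 13.9, 16.0] 185 [ 0.435 -0.121  0.04 ] [195. 153.  81.]
scene gold1_lid 0.69 [243.3, 222.9, 18.3, 16.1] 229 [ 0.421 -0.231  0.04 ] [198.  43.  39.]
scene gold1_lid
[... 2372 characters left out ...]
88.  43.]
side rack 0.58 [223.5, 230.8, 109.3, 105.7] 7262 [0.524 0.241 0.04 ] [122.  98.  58.]
side dropper 0.54 [341.3, 228.3, 7.1, 17.2] 124 [ 0.441 -0.002  0.04 ] [114. 109. 105.]
side wax 0.67 [285.2, 187.3, 14.9, 17.7] 206 [ 0.678 -0.063  0.04 ] [48. 36. 27.]
side mandrel 0.62 [186.4, 321.4, 29.7, 34.1] 374 [0.607 0.488 0.04 ] [89. 87. 85.]
side mandrel 0.3 [324.9, 181.6, 17.8, 20.5] 345 [ 0.563 -0.146  0.04 ] [110. 109. 105.]
side caliper 0.69 [258.5, 164.3, 47.1, 27.6] 344 [ 0.765 -0.104  0.04 ] [102.  97.  93.]
side pliers 0.47 [386.5, 142.2, 19.3, 11.1] 66 [ 0.47  -0.484  0.04 ] [110.  43.  35.]
side pliers 0.41 [302.5, 202.6, 15.7, 13.1] 170 [ 0.592 -0.044  0.04 ] [126. 127. 125.]
```

View pics/scene0.png

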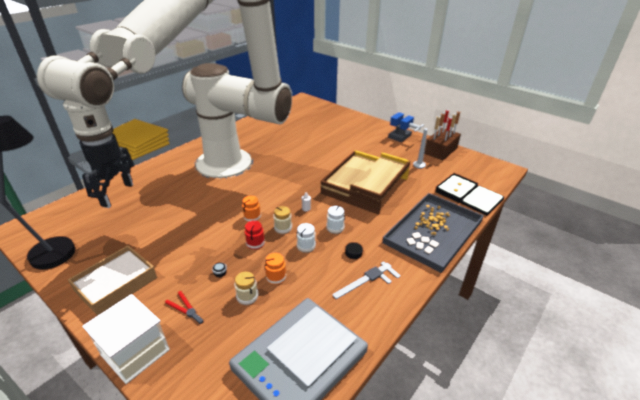

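View pics/side0.png

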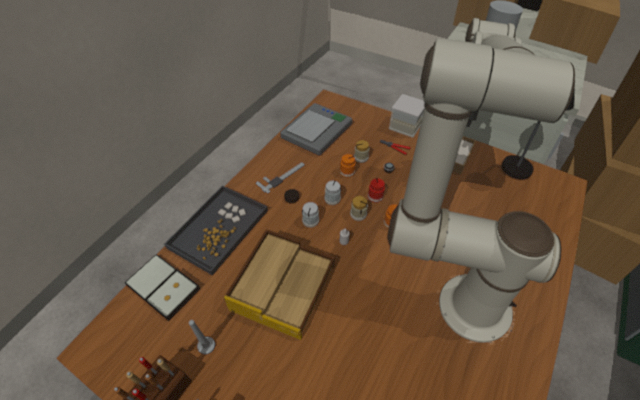

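Four real jars: brass at about (282,217) and (245,288), silver at (306,237) and (336,219). Orange (251,208), orange (275,267) and red (255,234) are look-alikes. The rack is at (365,178), yellow end far from the robot's right. Moving over the jars for wrist pictures.

Emit:
step_arm([
  [0.025, 0.025, 0.015, 0],
  [0.025, 0.025, 0.015, 0],
  [0.025, 0.025, 0.015, 0],
  [0.025, 0.025, 0.015, 0],
  [0.025, 0.025, 0.015, 0],
  [0.025, 0.025, 0.015, 0],
  [0.025, 0.025, 0.015, 0],
  [0.025, 0.025, 0.015, 0],
])

```text
time_s: 1.77
eef_pos: [0.4618, -0.3109, 0.3632]
ee_rot: [0.972, 0.233, 0.0, 0.0]
contact_force: [-0.5, -1.0, -0.0]
opening: 1.001
gripper_force: 0.0
```

Emit:
step_arm([
  [0, 0.02, 0, 0],
  [0, 0.02, 0, 0],
  [0, 0.02, 0, 0],
  [0, 0, 0, 0],
])

```text
time_s: 2.1
eef_pos: [0.4612, -0.2495, 0.3628]
ee_rot: [0.972, 0.235, 0.0, -0.0]
contact_force: [-1.1, -0.9, 0.3]
opening: 1.003
gripper_force: 0.0
```

```bash
python3 - <<'E'
from h import *
s=snap('wrist','w1.png'); st=r.get_state();print(st['eef_pos'],st['joints'])
c,d=ray(s,[[320,200]]);print(c,d)
for l in ['gold1','silver1']:
    for d in nets.regions_of('wrist',l):
        m=d['pixels'];ys,xs=np.nonzero(m)
        print(l,round(d['score'],2),d['bbox'],onz(s,[[xs.mean(),ys.mean()]],.06).round(3)[0], s['color'][m].mean(0).round())
E
```

```text
[ 0.46108126 -0.25113631  0.36271448] [-7.29186047e-01 -2.51483040e-02  1.55510015e+00  8.40313622e-05
  1.61082999e+00  3.68446794e-01]
[ 0.52068928 -0.22053296  0.49458673] [[-0.24489199 -0.1222856  -0.96193633]]
gold1 0.89 [209.7, 182.1, 45.7, 41.8] [ 0.35  -0.169  0.06 ] [204. 114.   6.]
gold1 0.76 [227.2, 103.9, 43.7, 41.4] [ 0.461 -0.144  0.06 ] [202. 163.  74.]
gold1 0.66 [291.2, 145.4, 39.3, 43.9] [ 0.446 -0.245  0.06 ] [218.  29.  24.]
gold1 0.65 [375.8, 71.0, 45.6, 41.5] [ 0.586 -0.301  0.06 ] [229. 134.   7.]
gold1 0.6 [428.4, 110.6, 60.0, 45.0] [ 0.576 -0.394  0.06 ] [191. 155.  79.]
silver1 0.85 [192.5, 0.6, 50.7, 18.9] [ 0.568 -0.057  0.06 ] [126. 127. 125.]
silver1 0.75 [269.6, 26.2, 50.7, 52.7] [ 0.568 -0.159  0.06 ] [215. 216. 216.]
```

View pics/w1.png

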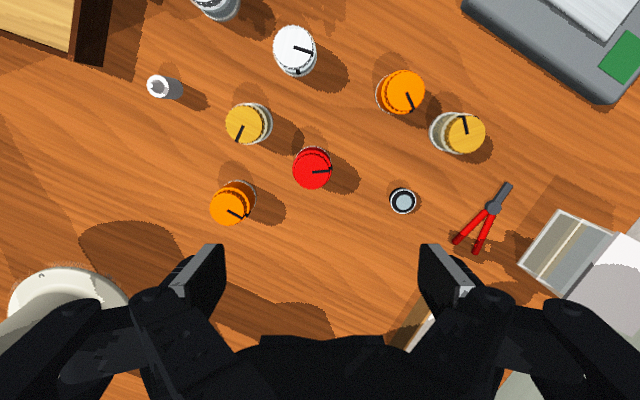

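Wrist view: brass A (245,125), brass B (465,133), silver C (295,50), silver D (216,5); lid lines visible. Now the rest, plus the rack.

Emit:
step_arm([
  [0.005, 0.03, 0, 0],
  [0.005, 0.03, 0, 0],
  [0.005, 0.03, 0, 0],
  [0.005, 0.03, 0, 0],
  [0.005, 0.03, 0, 0],
  [0, 0, 0, 0],
])

```text
time_s: 2.75
eef_pos: [0.4864, -0.0993, 0.3625]
ee_rot: [0.972, 0.235, 0.001, -0.001]
contact_force: [0.6, 0.6, 0.1]
opening: 1.003
gripper_force: 0.0
```

```bash
python3 - <<'E'
from h import *
import pickle
s=snap('wrist','w2.png');pickle.dump(s,open('w2.pkl','wb'))
E
```

Emit:
step_arm([
  [0, 0.03, 0.01, 0],
  [0, 0.03, 0.01, 0],
  [0, 0.03, 0.01, 0],
  [0, 0.03, 0.01, 0],
  [0, 0.03, 0, 0],
  [0, 0.03, 0, 0],
  [0, 0.03, 0, 0],
  [0, 0.03, 0, 0],
])

```text
time_s: 3.47
eef_pos: [0.4865, 0.1372, 0.4022]
ee_rot: [0.973, 0.232, 0.0, 0.0]
contact_force: [0.4, -0.3, 0.0]
opening: 0.999
gripper_force: 0.0
```

Emit:
step_arm([
  [0, 0.03, 0, 0],
  [0, 0, 0, 0],
  [0, 0, 0, 0],
])

```text
time_s: 3.72
eef_pos: [0.4864, 0.1671, 0.4019]
ee_rot: [0.972, 0.234, -0.0, 0.0]
contact_force: [0.7, -0.5, -0.3]
opening: 1.005
gripper_force: 0.0
```

```bash
python3 - <<'E'
from h import *
import pickle
s=snap('wrist','w3.png');pickle.dump(s,open('w3.pkl','wb'))
a=pickle.load(open('w2.pkl','rb'))['color'];b=s['color']
cv2.imwrite('pics/w23.png',cv2.resize(np.vstack([a[:,:,::-1],b[:,:,::-1]]),(480,600)))
E
```

```text
(no output)
```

View pics/w3.png

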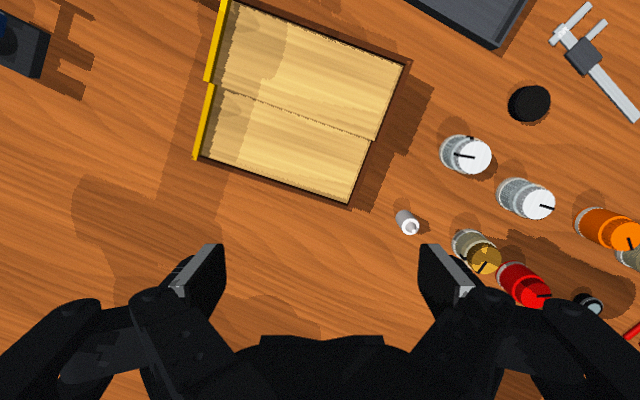

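View pics/w2.png

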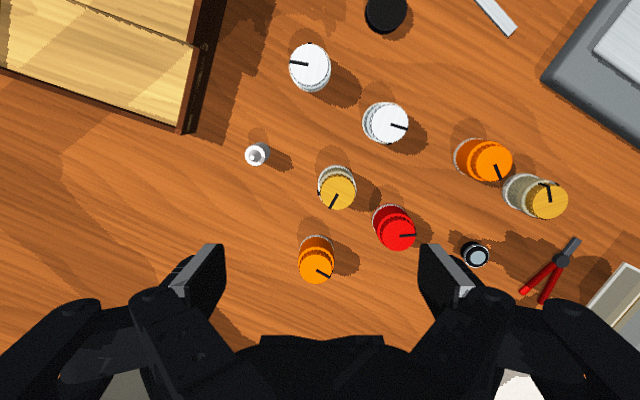

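Picture w3 shows the rack with the yellow panel from (228,0) to (195,158), seam (213,84)-(373,140), right corners (410,62),(350,208). w2 shows all four jars clear. Measuring the rack more finely.

```bash
cat >> h.py <<'E'
from scipy.optimize import minimize
def hull(s,x,y):
    a=np.linspace(0,2*np.pi,40,endpoint=False)
    P=np.vstack([np.c_[x+.024*np.cos(a),y+.024*np.sin(a),np.full(40,z)] for z in(.054,.072)])
    return cv2.convexHull(proj(s,P).astype(np.float32))
def colmask(s,kind):
    hsv=cv2.cvtColor(s['color'],cv2.COLOR_RGB2HSV).astype(int);h,S,v=hsv[...,0],hsv[...,1],hsv[...,2]
    return (((h>17)&(h<28)&(S>115)&(v>110)) if kind=='gold' else ((S<30)&(v>185))).astype(np.uint8)
def fitlid(s,kind,x,y):
    m=colmask(s,kind)
    def cost(p):
        # signed distances, soft IoU at 4x
        q=np.zeros(m.shape,np.uint8);cv2.fillConvexPoly(q,np.round(hull(s,*p)*16).astype(np.int32),1,shift=4)
        sc=cv2.fillConvexPoly(np.zeros((400,640),np.uint8),np.round(hull(s,*p)*16).astype(np.int32),1,shift=4)
        c=win; i=(q&m)[c].sum();u=(q|m)[c].sum();return -i/max(u,1)
    c=proj(s,[[x,y,.065]])[0].astype(int);win=np.s_[max(c[1]-45,0):c[1]+45,max(c[0]-45,0):c[0]+45]
    lab=cv2.connectedComponents(cv2.morphologyEx(m,cv2.MORPH_OPEN,np.ones((3,3))))[1]
    l=lab[max(c[1]-12,0):c[1]+12,max(c[0]-12,0):c[0]+12];l=l[l>0]
    if len(l)==0:return None
    m=cv2.morphologyEx((lab==np.bincount(l).argmax()).astype(np.uint8),cv2.MORPH_CLOSE,np.ones((9,9)))
    b=(0,None)
    for st in(.008,.002,.0007):
        x0,y0=(x,y) if b[1] is None else b[1]
        for i in range(-4,5):
            for j in range(-4,5):
                p=(x0+i*st,y0+j*st);k=cost(p)
                if k<b[0]:b=(k,p)
        if b[1] is None:return None
    return np.round(b[1],4),round(-b[0],2)
J={'A':('gold',.458,-.142),'B':('gold',.574,-.395),'C':('silver',.568,-.157),'D':('silver',.585,-.035)}
E
python3 - <<'E'
from h import *
import pickle
for f in('w2','w3'):
    s=pickle.load(open(f+'.pkl','rb'))
    for n,(k,x,y) in J.items():print(f,n,fitlid(s,k,x,y))
s=pickle.load(open('w3.pkl','rb'))
mod=np.array([[-.115,-.128,.055],[.115,-.128,.080],[0,.12,.065],[0,-.12,.065],[-.115,.128,.055]])
px=np.array([[350,209],[411,62],[212,84],[372,141],[193,160]])
def w(p):
    c,q=np.cos(p[2]),np.sin(p[2]);return np.c_[p[0]+c*mod[:,0]-q*mod[:,1],p[1]+q*mod[:,0]+c*mod[:,1],mod[:,2]]
f=minimize(lambda p:((proj(s,w(p))-px)**2).sum(),[.53,.22,0.],method='Nelder-Mead',options=dict(xatol=1e-5,fatol=1e-4,maxiter=3000))
print(f.x,f.fun);print((proj(s,w(f.x))-px).round(1))
cv2.imwrite('pics/c1.png',cv2.resize(s['color'][0:220,180:430,::-1],None,fx=2.7,fy=2.7,interpolation=cv2.INTER_CUBIC))
E
```

```text
w2 A None
w2 B None
w2 C None
w2 D None
w3 A None
w3 B None
w3 C None
w3 D None
[0.52304963 0.22635442 0.144649  ] 27.133121539068206
[[ 0.6  3. ]
 [ 1.7 -1.9]
 [-0.8  0.4]
 [ 1.3 -0. ]
 [-2.9 -0.1]]h.py:32: RuntimeWarning: overflow encountered in scalar negative
  c=win; i=(q&m)[c].sum();u=(q|m)[c].sum();return -i/max(u,1)
```

View pics/c1.png

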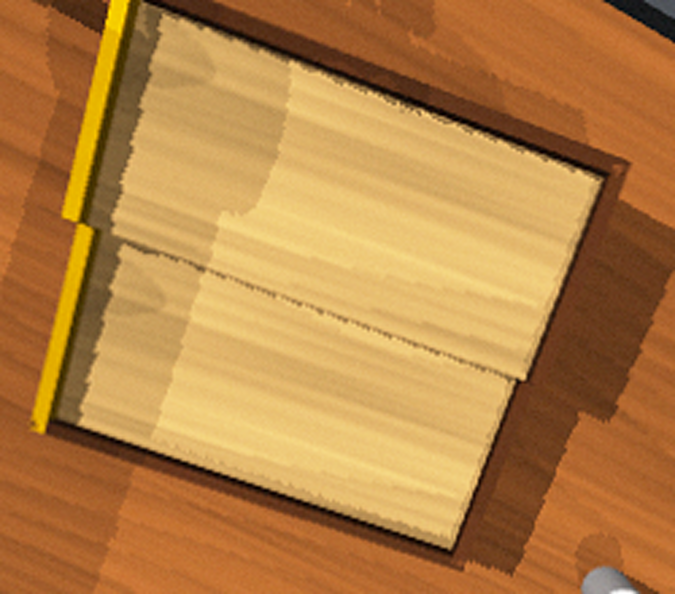

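```bash
sed -i 's/i=(q&m)\[c\].sum();u=(q|m)\[c\].sum()/i=float((q\&m)[c].sum());u=float((q|m)[c].sum())/' h.py
cat >> h.py <<'E'
def W(rk,P):
    P=np.array(P,float).reshape(-1,3);c,q=np.cos(rk[2]),np.sin(rk[2])
    return np.c_[rk[0]+c*P[:,0]-q*P[:,1],rk[1]+q*P[:,0]+c*P[:,1],P[:,2]]
E
python3 - <<'E'
from h import *
import pickle
for f in('w2','w3'):
    s=pickle.load(open(f+'.pkl','rb'))
    for n,(k,x,y) in J.items():print(f,n,fitlid(s,k,x,y))
mod=[[-.108,-.12,.04],[.107,-.12,.065],[0,-.12,.065],[0,.12,.055],[-.113,.12,.055],[0,.12,.08],[.115,-.128,.08]]
px=np.array([[452,551],[605,178],[520,379],[94,229],[48,430],[86,222],[628,163]])/2.7+[180,0]
f=minimize(lambda p:((proj(s,W(p,mod))-px)**2).sum(),[.53,.22,0.1],method='Nelder-Mead',options=dict(xatol=1e-5,fatol=1e-4,maxiter=3000))
print(f.x,f.fun);print((proj(s,W(f.x,mod))-px).round(1))
print(W(f.x,[[.0535,.12,.065],[-.054,.12,.04]]))
E
```

```text
w2 A (array([ 0.4587, -0.14  ]), 0.9)
w2 B (array([ 0.578 , -0.4037]), 0.86)
w2 C (array([ 0.57 , -0.155]), 0.88)
w2 D (array([ 0.585 , -0.0316]), 0.9)
w3 A (array([ 0.456 , -0.1467]), 0.68)
w3 B None
w3 C (array([ 0.57 , -0.161]), 0.69)
w3 D (array([ 0.587, -0.039]), 0.78)
[0.52436384 0.22467155 0.13978443] 18.14876863144918
[[ 0.  -0.4]
 [-0.5 -0. ]
 [ 2.   0.7]
 [ 0.3 -0.6]
 [-1.   0.4]
 [-2.7  0.6]
 [ 1.9 -0. ]]
[[0.56062244 0.35095522 0.065     ]
 [0.45417099 0.33597728 0.04      ]]
```

Emit:
step_arm([
  [-0.001, -0.013, -0.006, 0.118],
  [-0.001, -0.013, -0.006, 0.118],
  [-0.001, -0.013, -0.006, 0.118],
  [-0.001, -0.013, -0.006, 0.118],
  [-0.001, -0.013, -0.006, 0.118],
  [-0.001, -0.013, -0.006, 0.118],
  [-0.001, -0.013, -0.006, 0.118],
  [-0.001, -0.013, -0.006, 0.118],
], gripper=0.8)

```text
time_s: 4.43
eef_pos: [0.4779, 0.0608, 0.354]
ee_rot: [0.759, 0.651, -0.0, 0.0]
contact_force: [-0.8, 0.9, -0.5]
opening: 0.804
gripper_force: 0.0
```

Emit:
step_arm([
  [-0.001, -0.013, -0.006, 0.118],
  [-0.001, -0.013, -0.006, 0.118],
  [-0.001, -0.013, -0.006, 0.118],
  [-0.001, -0.013, -0.006, 0.118],
  [-0.001, -0.013, -0.006, 0.118],
  [-0.001, -0.013, -0.006, 0.118],
  [-0.001, -0.013, -0.006, 0.118],
  [-0.001, -0.013, -0.006, 0.118],
])

```text
time_s: 5.1
eef_pos: [0.4694, -0.0432, 0.306]
ee_rot: [0.38, 0.925, -0.0, 0.0]
contact_force: [0.5, -0.6, 0.1]
opening: 0.805
gripper_force: 0.0
```

Emit:
step_arm([
  [-0.001, -0.013, -0.006, 0.118],
  [-0.001, -0.013, -0.006, 0.118],
  [-0.001, -0.013, -0.006, 0.118],
  [-0.001, -0.013, -0.006, 0.118],
  [-0.001, -0.013, -0.006, 0.118],
  [-0.001, -0.013, -0.006, 0.118],
  [-0.001, -0.013, -0.006, 0.118],
  [-0.001, -0.013, -0.006, 0.118],
])

```text
time_s: 5.77
eef_pos: [0.4609, -0.1472, 0.258]
ee_rot: [-0.082, 0.997, -0.0, -0.0]
contact_force: [-0.1, -0.0, -0.1]
opening: 0.799
gripper_force: 0.0
```

Emit:
step_arm([
  [0, 0, 0, 0],
  [0, 0, 0, 0],
])

```text
time_s: 5.93
eef_pos: [0.4611, -0.146, 0.258]
ee_rot: [-0.077, 0.997, 0.0, -0.0]
contact_force: [0.7, -0.0, 0.7]
opening: 0.801
gripper_force: 0.0
```

```bash
cat >> h.py <<'E'
def psi(st):
    x,y=st['ee_rot'][:2];a=2*np.arctan2(y,x)-np.pi/2
    return (a+np.pi)%(2*np.pi)-np.pi
def show(tag,names='ABCD'):
    import pickle
    s=snap('wrist',tag+'.png');pickle.dump(s,open(tag+'.pkl','wb'));st=r.get_state()
    print('t',st['time_s'],'tcp',np.round(st['eef_pos'],4),'psi',round(psi(st),3),'j6',round(st['joints'][5],2),'open',round(st['opening'],3))
    print('tcp px',proj(s,[list(st['eef_pos'][:2])+[.072]]).round(), 'cam',ray(s,[[320,200]])[0].round(3))
    for n in names:
        k,x,y=J[n];print(n,fitlid(s,k,x,y),proj(s,[[x,y,.072]]).round()[0])
    return s
E
python3 - <<'E'
from h import *
show('a1')
E
```

```text
t 5.9833 tcp [ 0.4614 -0.1454  0.2585] psi 1.727 j6 -2.28 open 0.802
tcp px [[324. 176.]] cam [ 0.397 -0.157  0.39 ]
A (array([ 0.4573, -0.14  ]), 0.93) [327. 173.]
B (array([ 0.5787, -0.403 ]), 0.87) [ 74. 243.]
C (array([ 0.5721, -0.1571]), 0.77) [298. 269.]
D (array([ 0.6016, -0.047 ]), 0.29) [404. 298.]
```

View pics/a1.png

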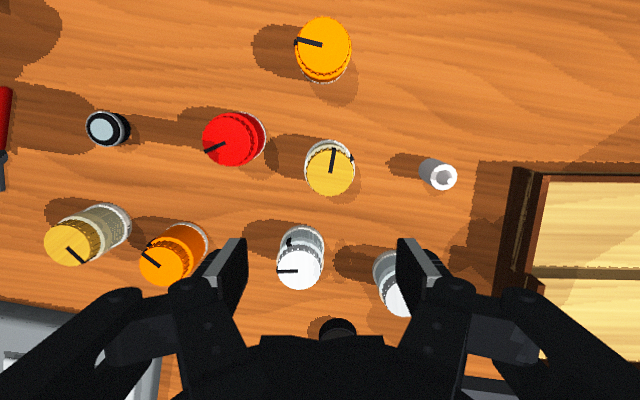

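View shows brass A at (330,168), its line about 0.8 rad before the tick; fits agree at (0.458,-0.140). Descending.

Emit:
step_arm([
  [-0.002, 0.003, -0.03, 0],
  [-0.0015, 0.0025, -0.03, 0],
  [0, 0, -0.03, 0],
  [0, 0, -0.03, 0],
  [0, 0, -0.03, 0],
  [0, 0, -0.02, 0],
  [0, 0, -0.014, 0],
  [0, 0, -0.005, 0],
])

```text
time_s: 6.65
eef_pos: [0.457, -0.1379, 0.0673]
ee_rot: [-0.08, 0.997, 0.001, -0.002]
contact_force: [-0.4, -0.5, 0.9]
opening: 0.8
gripper_force: 0.0
```

Emit:
step_arm([
  [0, 0, 0, 0],
  [0, 0, 0, 0],
  [0, 0, 0, 0],
  [0, 0, 0, 0],
  [0, 0, 0, 0],
  [0, 0, 0, 0],
], gripper=0.4)

```text
time_s: 7.15
eef_pos: [0.4593, -0.1393, 0.0705]
ee_rot: [-0.08, 0.997, -0.001, 0.001]
contact_force: [-0.1, 1.9, 4.9]
opening: 0.534
gripper_force: 62.2
```

Emit:
step_arm([
  [0, 0, 0, -0.12],
  [0, 0, 0, -0.12],
  [0, 0, 0, -0.12],
  [0, 0, 0, -0.12],
  [0, 0, 0, -0.12],
  [0, 0, 0, -0.12],
  [0, 0, 0, -0.12],
])

```text
time_s: 7.73
eef_pos: [0.4588, -0.1402, 0.0704]
ee_rot: [0.335, 0.942, -0.001, 0.001]
contact_force: [-3.0, -2.2, 4.4]
opening: 0.53
gripper_force: 62.2
```

Emit:
step_arm([
  [0, 0, 0, -0.12],
  [0, 0, 0, -0.12],
  [0, 0, 0, -0.12],
  [0, 0, 0, -0.12],
  [0, 0, 0, -0.12],
  [0, 0, 0, -0.12],
  [0, 0, 0, 0],
  [0, 0, 0, 0],
])

```text
time_s: 8.4
eef_pos: [0.4588, -0.1401, 0.0704]
ee_rot: [0.644, 0.765, -0.001, 0.001]
contact_force: [-2.4, -2.2, 5.5]
opening: 0.529
gripper_force: 62.3
```

```bash
python3 - <<'E'
from h import *
st=r.get_state();print(st['ft_torque'],st['eef_pos'],psi(st),st['opening'])
s=snap('scene');s2=snap('wrist')
c=proj(s,[[.458,-.14,.06]])[0].astype(int);im=s['color'][c[1]-30:c[1]+30,c[0]-40:c[0]+40]
c=proj(s2,[[.458,-.14,.07]])[0].astype(int);i2=s2['color'][max(0,c[1]-90):c[1]+90,max(0,c[0]-120):c[0]+120]
f=lambda i:cv2.resize(i,(400,300),interpolation=cv2.INTER_CUBIC)
cv2.imwrite('pics/a2.png',np.hstack([f(im),f(i2)])[:,:,::-1])
E
```

```text
[-0.43172323  0.62705356  0.07327228] [ 0.45878364 -0.14014189  0.07039659] 0.17250635873143327 0.5294555208069602
```

View pics/a2.png

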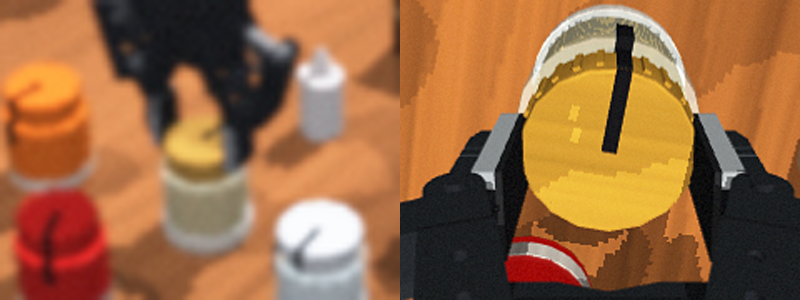

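Line meets the tick: lid A is home. Lifting and carrying to the upper step's start.

Emit:
step_arm([
  [0, 0, 0.005, 0],
  [0, 0, 0.015, 0],
  [0, 0, 0.025, 0],
  [0, 0, 0.03, 0],
  [0, 0, 0.03, 0],
  [0, 0, 0.02, 0],
  [0.001, 0.004, 0.005, 0],
  [0.003, 0.014, 0, 0],
])

```text
time_s: 9.17
eef_pos: [0.463, -0.1221, 0.2008]
ee_rot: [0.644, 0.765, 0.0, 0.002]
contact_force: [0.9, 0.2, -2.7]
opening: 0.53
gripper_force: 62.4
```

Emit:
step_arm([
  [0.006, 0.024, 0, -0.004],
  [0.008, 0.034, 0, -0.004],
  [0.009, 0.038, 0, -0.004],
  [0.009, 0.038, 0, -0.004],
  [0.009, 0.038, 0, -0.004],
  [0.009, 0.038, 0, -0.004],
  [0.009, 0.038, 0, -0.004],
  [0.009, 0.038, 0, -0.004],
])

```text
time_s: 9.83
eef_pos: [0.529, 0.1674, 0.1972]
ee_rot: [0.656, 0.755, -0.001, -0.001]
contact_force: [0.3, -0.4, -3.0]
opening: 0.529
gripper_force: 62.4
```

Emit:
step_arm([
  [0.009, 0.038, 0, 0],
  [0.009, 0.036, 0, 0],
  [0.008, 0.034, 0, 0],
  [0.006, 0.026, 0, 0],
  [0.002, 0.016, 0, 0],
  [0, 0.004, 0, 0],
  [0, 0, 0, 0],
  [0, 0, 0, 0],
])

```text
time_s: 10.5
eef_pos: [0.5634, 0.3184, 0.1977]
ee_rot: [0.656, 0.755, -0.001, -0.0]
contact_force: [0.6, 0.1, -3.4]
opening: 0.533
gripper_force: 62.4
```

```bash
cat >> h.py <<'E'
RK=np.array([.5244,.2247,.1398])
def rackfit(s,pts,mod):
    px=np.array(pts,float)
    f=minimize(lambda p:((proj(s,W(p,mod))-px)**2).sum(),RK,method='Nelder-Mead',options=dict(xatol=1e-5,fatol=1e-4,maxiter=3000))
    return f.x,(proj(s,W(f.x,mod))-px).round(1)
E
python3 - <<'E'
from h import *
s=show('a3','')
im=s['color'].copy()
P=[[0,.12,.08],[0,.12,.055],[-.108,.12,.055],[.107,.12,.08],[0,-.12,.065],[.107,.12,.065],[-.108,.12,.04],[0,.12,.065]]
for p in proj(s,W(RK,P)):cv2.circle(im,tuple(int(v) for v in p),2,(0,0,255),-1)
for z,x in((.065,.0535),(.04,-.054)):
    L=proj(s,W(RK,[[x,.12,z],[x,-.12,z]])).astype(int);cv2.line(im,tuple(map(int,L[0])),tuple(map(int,L[1])),(0,255,255),1)
cv2.imwrite('pics/a3o.png',cv2.resize(im[:,:,::-1],(800,500)))
E
```

```text
t 10.55 tcp [0.5637 0.318  0.1982] psi 0.139 j6 0.19 open 0.531
tcp px [[321. 189.]] cam [0.556 0.383 0.329]
```

View pics/a3o.png

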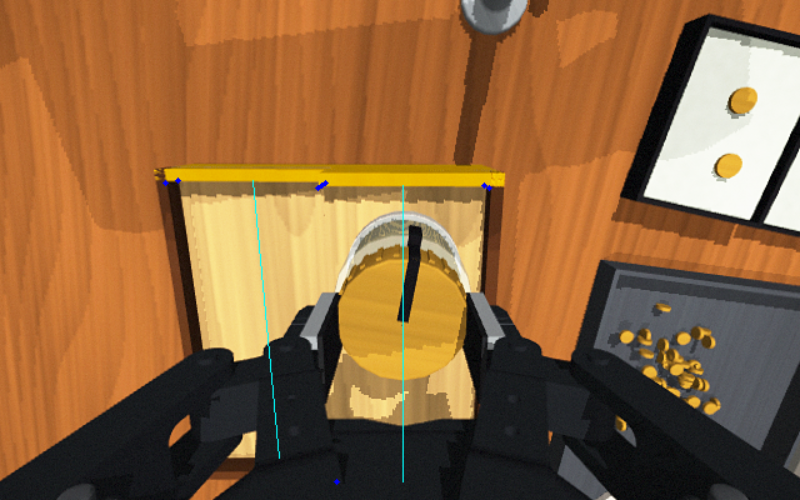

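Overlay on the rack agrees to about 1 px; jar A is centred on the upper line, clear of the panel. Lowering.

Emit:
step_arm([
  [0.0015, 0, -0.02, 0],
  [0, 0, -0.02, 0],
  [0, 0, -0.012, 0],
  [0, 0, -0.006, 0],
  [0, 0, -0.003, 0],
  [0, 0, -0.002, 0],
  [0, 0, 0, 0],
  [0, 0, 0, 0],
])

```text
time_s: 11.22
eef_pos: [0.5665, 0.3192, 0.1375]
ee_rot: [0.656, 0.755, 0.001, 0.0]
contact_force: [0.2, -0.3, -3.8]
opening: 0.532
gripper_force: 62.5
```

Emit:
step_arm([
  [0, 0, -0.0012, 0],
  [0, 0, 0, 0],
])

```text
time_s: 11.38
eef_pos: [0.5662, 0.3192, 0.1357]
ee_rot: [0.656, 0.755, 0.001, 0.0]
contact_force: [1.2, 0.1, -1.5]
opening: 0.529
gripper_force: 62.6
```

Emit:
step_arm([
  [0, 0, -0.001, 0],
  [0, 0, 0, 0],
])

```text
time_s: 11.55
eef_pos: [0.5665, 0.3194, 0.1356]
ee_rot: [0.656, 0.755, 0.001, 0.0]
contact_force: [-1.0, -0.1, 3.4]
opening: 0.531
gripper_force: 63.1
```

Emit:
step_arm([
  [0, 0, 0, 0],
  [0, 0, 0, 0],
  [0, 0, 0, 0],
  [0, 0, 0.01, 0],
  [0, 0, 0.03, 0],
  [0, 0, 0.04, 0],
  [0, 0, 0.04, 0],
  [0, 0, 0, 0],
], gripper=0.8)

```text
time_s: 12.22
eef_pos: [0.5699, 0.3206, 0.2659]
ee_rot: [0.656, 0.755, 0.008, 0.004]
contact_force: [0.7, 0.4, 2.1]
opening: 0.802
gripper_force: 0.0
```

```bash
cat >> h.py <<'E'
def fitat(s,kind,x,y,z0):
    # lid fit for a jar standing at height z0: uses shifted camera
    s=dict(s);R=cv2.Rodrigues(np.array(s['rvec'],float))[0]
    s['tvec']=np.array(s['tvec'],float).ravel()+R@np.array([0,0,z0]);return fitlid(s,kind,x,y)
def inrack(p):
    c,q=np.cos(RK[2]),np.sin(RK[2]);d=np.array(p)-RK[:2];return np.round([c*d[0]+q*d[1],-q*d[0]+c*d[1]],4)
E
python3 - <<'E'
from h import *
s=show('a4','')
f=fitat(s,'gold',.566,.319,.065);print(f,inrack(f[0]))
E
```

```text
t 12.2667 tcp [0.5688 0.3201 0.2618] psi 0.14 j6 0.19 open 0.8
tcp px [[316. 174.]] cam [0.56  0.384 0.398]
(array([0.5693, 0.3197]), 0.42) [0.0577 0.0878]
```

Emit:
step_arm([
  [0, -0.012, 0, 0.04],
  [0, -0.024, 0, 0.08],
  [0, -0.036, 0, 0.08],
  [0.001, -0.04, 0, 0.08],
  [0.001, -0.04, 0, 0.08],
  [0.001, -0.04, 0, 0.08],
  [0.001, -0.04, 0, 0.08],
  [0.001, -0.04, 0, 0.08],
])

```text
time_s: 12.93
eef_pos: [0.5702, 0.0453, 0.2538]
ee_rot: [0.402, 0.916, -0.0, -0.0]
contact_force: [1.0, 0.3, -0.1]
opening: 0.802
gripper_force: 0.0
```

Emit:
step_arm([
  [0.001, -0.04, 0, 0.08],
  [0.001, -0.04, 0, 0.08],
  [0.001, -0.04, 0, 0.08],
  [0.001, -0.04, 0, 0.08],
  [0.001, -0.04, 0, 0.08],
  [0.001, -0.04, 0, 0.08],
  [0.001, -0.04, 0, 0.08],
  [0.001, -0.04, 0, 0.08],
])

```text
time_s: 13.6
eef_pos: [0.5782, -0.2747, 0.2537]
ee_rot: [0.093, 0.996, 0.0, -0.0]
contact_force: [1.6, 0.3, 1.3]
opening: 0.801
gripper_force: 0.0
```

Emit:
step_arm([
  [0, -0.04, 0, 0.08],
  [0, -0.04, 0, 0.08],
  [0, -0.03, 0, 0.08],
  [0, -0.02, 0, 0.08],
  [0, 0, 0, 0.04],
  [0, 0, 0, 0],
  [0, 0, 0, 0],
])

```text
time_s: 14.18
eef_pos: [0.5786, -0.4027, 0.2534]
ee_rot: [-0.084, 0.996, 0.001, -0.0]
contact_force: [0.1, 0.8, -1.0]
opening: 0.801
gripper_force: 0.0
```

```bash
python3 - <<'E'
from h import *
show('b1','BC')
E
```

```text
t 14.2333 tcp [ 0.5788 -0.4022  0.2537] psi 1.739 j6 -2.52 open 0.797
tcp px [[323. 176.]] cam [ 0.515 -0.415  0.385]
B (array([ 0.5787, -0.403 ]), 0.92) [331. 173.]
C (array([ 0.57 , -0.155]), 0.7) [564. 206.]
```

View pics/b1.png

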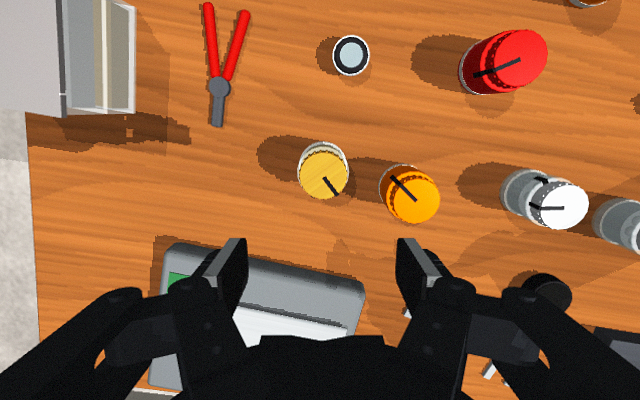

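Brass B at (323,172) under the tool; fit equals (0.579,-0.403). Descend, grip, turn.

Emit:
step_arm([
  [0, 0, -0.03, 0],
  [0, 0, -0.03, 0],
  [0, 0, -0.03, 0],
  [0, 0, -0.03, 0],
  [0, 0, -0.03, 0],
  [0, 0, -0.018, 0],
  [0, 0, -0.01, 0],
  [0, 0, -0.005, 0],
])

```text
time_s: 14.9
eef_pos: [0.5783, -0.4013, 0.0693]
ee_rot: [-0.085, 0.996, 0.001, -0.001]
contact_force: [-0.5, -0.6, 0.3]
opening: 0.797
gripper_force: 0.0
```

Emit:
step_arm([
  [0, 0, 0, 0],
  [0, 0, 0, 0],
  [0, 0, 0, 0],
  [0, 0, 0, 0],
  [0, 0, 0, 0],
  [0, 0, 0, 0],
], gripper=0.4)

```text
time_s: 15.4
eef_pos: [0.5797, -0.4035, 0.073]
ee_rot: [-0.085, 0.996, -0.001, 0.001]
contact_force: [-0.2, 2.0, 4.8]
opening: 0.526
gripper_force: 62.5
```

Emit:
step_arm([
  [0, 0, 0, -0.12],
  [0, 0, 0, -0.12],
  [0, 0, 0, -0.12],
  [0, 0, 0, -0.12],
  [0, 0, 0, -0.12],
  [0, 0, 0, -0.12],
  [0, 0, 0, -0.12],
])

```text
time_s: 15.98
eef_pos: [0.5791, -0.4047, 0.0729]
ee_rot: [0.332, 0.943, -0.002, 0.001]
contact_force: [-2.0, -0.9, 4.3]
opening: 0.529
gripper_force: 62.3
```

Emit:
step_arm([
  [0, 0, 0, -0.12],
  [0, 0, 0, -0.12],
  [0, 0, 0, -0.12],
  [0, 0, 0, -0.12],
  [0, 0, 0, -0.12],
  [0, 0, 0, -0.12],
  [0, 0, 0, -0.04],
  [0, 0, 0, 0],
])

```text
time_s: 16.65
eef_pos: [0.5786, -0.4055, 0.0731]
ee_rot: [0.657, 0.754, -0.002, 0.002]
contact_force: [-1.4, -2.3, 4.8]
opening: 0.529
gripper_force: 62.3
```

```bash
python3 - <<'E'
from h import *
import pickle
s2=show('b2','')
st=r.get_state();print(st['contact_force'],st['ft_torque'])
f=lambda i:cv2.resize(i,(400,300),interpolation=cv2.INTER_CUBIC)
c=proj(s2,[[.5787,-.403,.07]])[0].astype(int);i2=s2['color'][max(0,c[1]-90):c[1]+90,max(0,c[0]-120):c[0]+120]
s4=pickle.load(open('a4.pkl','rb'));c=proj(s4,[[.567,.319,.13]])[0].astype(int);i4=s4['color'][max(0,c[1]-90):c[1]+90,c[0]-120:c[0]+120]
cv2.imwrite('pics/b2c.png',np.hstack([f(i2),f(i4)])[:,:,::-1])
E
```

```text
t 16.7 tcp [ 0.5786 -0.4055  0.073 ] psi 0.14 j6 -0.92 open 0.523
tcp px [[319. 256.]] cam [ 0.571 -0.341  0.204]
[-2.74981711 -3.6076794   5.49536174] [-0.66568329  0.78550253  0.05360201]
```

View pics/b2c.png

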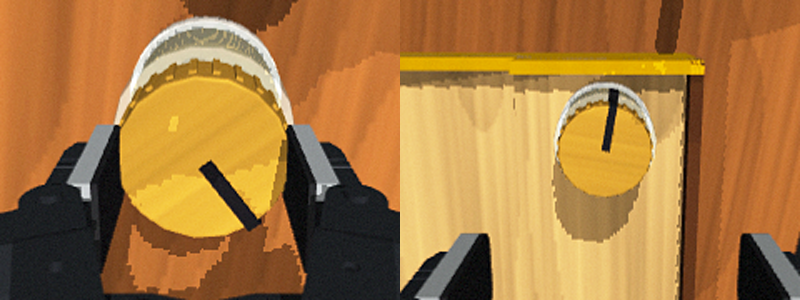

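Jar A stands well on the rack. B's tick is hidden from here, so turn 0.3 rad more to be sure of the stop, then carry.

Emit:
step_arm([
  [0, 0, 0, -0.1],
  [0, 0, 0, -0.1],
  [0, 0, 0, -0.1],
  [0, 0, 0, 0],
  [0, 0, 0.005, 0],
  [0, 0, 0.015, 0],
  [0, 0, 0.025, 0],
  [0, 0, 0.03, 0],
])

```text
time_s: 17.37
eef_pos: [0.5775, -0.4012, 0.1443]
ee_rot: [0.761, 0.648, -0.0, -0.003]
contact_force: [-0.7, 0.3, -2.7]
opening: 0.533
gripper_force: 62.1
```

```bash
python3 - <<'E'
from h import *
# dark tick/line angles round gripped jar B from the fixed cameras
st=r.get_state();p=st['eef_pos'];zb=p[2]-.073
print(p,psi(st),st['ft_torque'])
for n in('scene','side'):
    s=snap(n)
    g=s['color'].astype(int).sum(2)
    for nm,rad,z in(('lid',.018,.072),('shoulder',.0265,.054),('bodytop',.028,.048)):
        a=np.radians(np.arange(0,360,10));uv=proj(s,np.c_[p[0]+rad*np.cos(a),p[1]+rad*np.sin(a),np.full(36,zb+z)]).round().astype(int)
        print(n,nm,[int(g[v,u]) for u,v in uv])
E
```

```text
[ 0.5774587  -0.40117808  0.14429295] -0.15962115731251503 [-0.01996611  0.02749028 -0.02780932]
scene lid [73, 74, 73, 74, 68, 69, 80, 80, 75, 80, 91, 200, 227, 161, 163, 278, 429, 416, 447, 501, 464, 528, 527, 536, 529, 535, 536, 537, 517, 432, 303, 492, 423, 346, 220, 107]
scene shoulder [538, 498, 506, 561, 556, 547, 538, 483, 286, 88, 69, 68, 72, 88, 164, 460, 534, 543, 541, 529, 496, 421, 422, 510, 552, 556, 578, 531, 519, 445, 231, 494, 521, 499, 512, 496]
scene bodytop [391, 404, 421, 445, 526, 549, 573, 538, 352, 165, 88, 66, 73, 89, 199, 508, 539, 542, 537, 526, 474, 462, 463, 487, 472, 485, 453, 394, 379, 344, 157, 318, 390, 370, 405, 370]
side lid [252, 252, 262, 262, 228, 228, 211, 226, 252, 205, 218, 218, 207, 194, 194, 185, 194, 220, 221, 210, 210, 231, 231, 236, 254, 252, 279, 277, 269, 262, 208, 255, 276, 276, 269, 259]
side shoulder [214, 271, 296, 270, 259, 245, 256, 244, 253, 249, 242, 242, 231, 228, 215, 217, 202, 176, 202, 156, 181, 188, 159, 130, 148, 210, 246, 253, 249, 260, 257, 249, 257, 262, 216, 201]
side bodytop [296, 270, 255, 247, 245, 250, 236, 236, 253, 231, 250, 238, 234, 225, 212, 218, 197, 173, 158, 162, 156, 181, 188, 188, 199, 221, 220, 246, 255, 258, 258, 256, 246, 228, 188, 214]
```

Dark marks on lid, shoulder and body all at 300°: lid B is home. Carry it next to A.

Emit:
step_arm([
  [0, 0, 0.03, 0],
  [0, 0, 0.025, 0],
  [0, 0.012, 0.005, 0.01],
  [0, 0.024, 0, 0.02],
  [0, 0.034, 0, 0.02],
  [0, 0.038, 0, 0.02],
  [0, 0.038, 0, 0.02],
  [0, 0.038, 0, 0.02],
])

```text
time_s: 18.13
eef_pos: [0.5776, -0.2158, 0.204]
ee_rot: [0.724, 0.69, -0.0, -0.002]
contact_force: [1.8, 0.4, -4.0]
opening: 0.527
gripper_force: 62.8
```

Emit:
step_arm([
  [0, 0.038, 0, 0.02],
  [0, 0.038, 0, 0.02],
  [0, 0.038, 0, 0.02],
  [0, 0.038, 0, 0.02],
  [0, 0.038, 0, 0.02],
  [0, 0.038, 0, 0.02],
  [0, 0.038, 0, 0.02],
  [0, 0.038, 0, 0.02],
])

```text
time_s: 18.8
eef_pos: [0.577, 0.0879, 0.2043]
ee_rot: [0.666, 0.746, -0.001, -0.001]
contact_force: [1.0, 0.1, -2.6]
opening: 0.528
gripper_force: 62.8
```

Emit:
step_arm([
  [0, 0.038, 0, 0.02],
  [0, 0.038, 0, 0.01],
  [0, 0.038, 0, 0],
  [-0.001, 0.03, 0, 0],
  [-0.001, 0.02, 0, 0],
  [-0.001, 0.007, 0, 0],
  [0, 0, 0, 0],
  [0, 0, 0, 0],
])

```text
time_s: 19.47
eef_pos: [0.5749, 0.2557, 0.205]
ee_rot: [0.656, 0.755, -0.001, -0.0]
contact_force: [-0.3, -0.1, -1.8]
opening: 0.528
gripper_force: 62.7
```

```bash
python3 - <<'E'
from h import *
s=show('b3','')
for x,y in ((.0549,.0878),(.054,.0283)):print(W(RK,[[x,y,0]]),proj(s,W(RK,[[x,y,.137]])))
E
```

```text
t 19.5167 tcp [0.5753 0.255  0.2053] psi 0.14 j6 0.09 open 0.53
tcp px [[321. 188.]] cam [0.567 0.32  0.337]
[[0.56652989 0.31929346 0.        ]] [[321.05663129 108.90248994]]
[[0.5739297  0.26024854 0.        ]] [[319.57945013 203.71824792]]
```

```bash
python3 - <<'E'
from h import *
import pickle
for f,p,z in(('a3',(.5637,.318),.1982-.0704),('b3',(.5753,.255),.2053-.073)):
    s=pickle.load(open(f+'.pkl','rb'));print(f,fitat(s,'gold',*p,z),p)
E
```

```text
a3 (array([0.565 , 0.3187]), 0.96) (0.5637, 0.318)
b3 (array([0.5766, 0.2557]), 0.98) (0.5753, 0.255)
```

Emit:
step_arm([
  [-0.001, 0.003, -0.02, 0],
  [0, 0.002, -0.02, 0],
  [0, 0, -0.015, 0],
  [0, 0, -0.006, 0],
  [0, 0, -0.003, 0],
  [0, 0, -0.002, 0],
  [0, 0, 0, 0],
  [0, 0, 0, 0],
])

```text
time_s: 20.18
eef_pos: [0.5756, 0.2609, 0.1414]
ee_rot: [0.656, 0.755, 0.001, 0.001]
contact_force: [-1.1, 0.6, -3.6]
opening: 0.53
gripper_force: 62.8
```

Emit:
step_arm([
  [-0.001, 0, -0.0015, 0],
  [0, 0, -0.0015, 0],
  [0, 0, 0, 0],
])

```text
time_s: 20.43
eef_pos: [0.5744, 0.2613, 0.1382]
ee_rot: [0.656, 0.755, 0.001, 0.001]
contact_force: [-0.3, 0.9, 0.0]
opening: 0.533
gripper_force: 63.2
```

Emit:
step_arm([
  [0, 0, -0.001, 0],
  [0, 0, 0, 0],
])

```text
time_s: 20.6
eef_pos: [0.5747, 0.2614, 0.1379]
ee_rot: [0.656, 0.755, 0.001, 0.001]
contact_force: [-1.5, -0.0, 4.9]
opening: 0.527
gripper_force: 63.8
```

Emit:
step_arm([
  [0, 0, 0, 0],
  [0, 0, 0, 0],
  [0, 0, 0, 0],
  [0, 0, 0.01, 0],
  [0, 0, 0.03, 0],
  [0, 0, 0.04, 0],
  [0, 0, 0.04, 0],
  [0, 0, 0, 0],
], gripper=0.8)

```text
time_s: 21.27
eef_pos: [0.578, 0.2622, 0.2675]
ee_rot: [0.656, 0.755, 0.007, 0.005]
contact_force: [1.0, -0.0, 1.9]
opening: 0.799
gripper_force: 0.0
```

```bash
python3 - <<'E'
from h import *
s=show('b4','')
c=proj(s,W(RK,[[.054,.05,.137]]))[0].astype(int)
cv2.imwrite('pics/b4c.png',cv2.resize(s['color'][max(0,c[1]-110):c[1]+110,c[0]-150:c[0]+150,::-1],(600,440)))
E
```

```text
t 21.3167 tcp [0.5768 0.2618 0.2636] psi 0.14 j6 0.1 open 0.801
tcp px [[316. 173.]] cam [0.568 0.326 0.399]
```

Emit:
step_arm([
  [0.001, -0.01, 0, 0.06],
  [0.001, -0.019, 0, 0.115],
  [0.001, -0.021, 0, 0.115],
  [0.001, -0.021, 0, 0.115],
  [0.001, -0.021, 0, 0.115],
  [0.001, -0.021, 0, 0.115],
  [0.001, -0.021, 0, 0.115],
  [0.001, -0.021, 0, 0.115],
])

```text
time_s: 21.98
eef_pos: [0.5813, 0.105, 0.2556]
ee_rot: [0.276, 0.961, -0.0, -0.001]
contact_force: [-0.2, -0.3, -1.6]
opening: 0.799
gripper_force: 0.0
```

Emit:
step_arm([
  [0.001, -0.021, 0, 0.115],
  [0.001, -0.021, 0, 0.115],
  [0, -0.021, 0, 0.115],
  [0, -0.021, 0, 0.115],
  [0, -0.021, 0, 0.115],
  [0, -0.021, 0, 0.115],
  [0, -0.012, 0, 0.115],
  [0, 0, 0, 0.09],
])

```text
time_s: 22.65
eef_pos: [0.5834, -0.0344, 0.2555]
ee_rot: [-0.165, 0.986, -0.0, -0.001]
contact_force: [-0.6, 0.3, -0.1]
opening: 0.802
gripper_force: 0.0
```

Emit:
step_arm([
  [0, 0, 0, 0],
  [0, 0, 0, 0],
])

```text
time_s: 22.82
eef_pos: [0.5835, -0.0319, 0.2557]
ee_rot: [-0.162, 0.987, 0.0, -0.0]
contact_force: [0.3, -0.4, 0.7]
opening: 0.801
gripper_force: 0.0
```

```bash
python3 - <<'E'
from h import *
show('d1','CD')
E
```

```text
t 22.8667 tcp [ 0.5836 -0.0316  0.2558] psi 1.898 j6 -2.16 open 0.799
tcp px [[323. 176.]] cam [ 0.522 -0.054  0.387]
C (array([ 0.5693, -0.1537]), 0.93) [205. 120.]
D (array([ 0.5837, -0.0563]), 0.92) [320. 176.]
```

View pics/b4c.png

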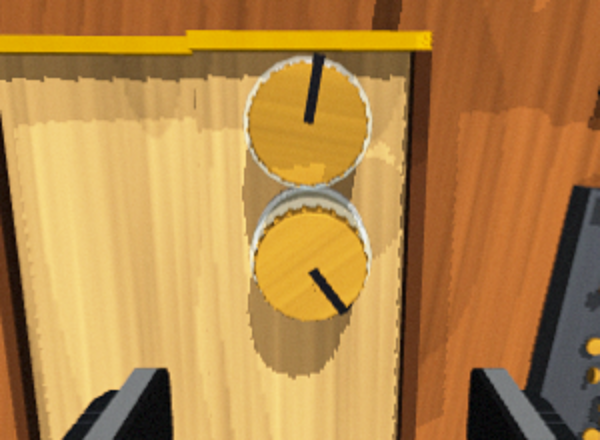

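Upper row is neat (A at (308,122), B at (310,262), small gap). D has been knocked about 25 mm to y=-0.056; follow it and recheck.

Emit:
step_arm([
  [0, -0.015, 0, 0],
  [0, -0.01, 0, 0],
  [0, 0, 0, 0],
  [0, 0, 0, 0],
])

```text
time_s: 23.2
eef_pos: [0.5837, -0.057, 0.256]
ee_rot: [-0.163, 0.987, 0.0, -0.0]
contact_force: [0.8, 0.4, 0.7]
opening: 0.799
gripper_force: 0.0
```

```bash
sed -i "s/^J=.*/J={'A':('gold',.458,-.142),'B':('gold',.574,-.395),'C':('silver',.569,-.154),'D':('silver',.584,-.056)}/" h.py; python3 - <<'E'
from h import *
show('d2','CD')
E
```

```text
t 23.25 tcp [ 0.5837 -0.0566  0.256 ] psi 1.899 j6 -2.2 open 0.802
tcp px [[324. 176.]] cam [ 0.523 -0.079  0.388]
C (array([ 0.569, -0.154]), 0.92) [233. 130.]
D (array([ 0.5833, -0.0587]), 0.92) [324. 176.]
```

View pics/d2.png

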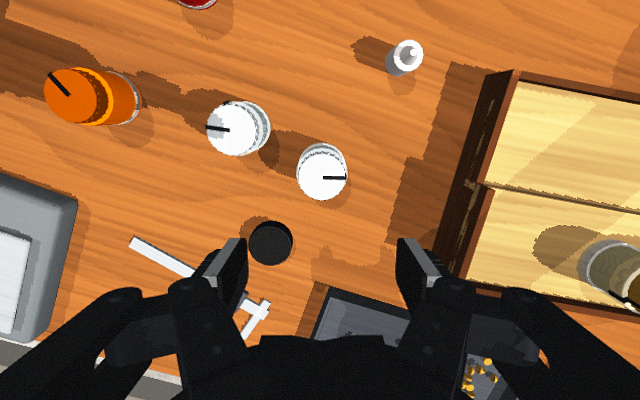

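D at (322,175), settled. Descend, grip, turn 1.76 rad.

Emit:
step_arm([
  [0, -0.0015, -0.03, 0],
  [0, 0, -0.03, 0],
  [0, 0, -0.03, 0],
  [0, 0, -0.03, 0],
  [0, 0, -0.03, 0],
  [0, 0, -0.02, 0],
  [0, 0, -0.011, 0],
  [0, 0, -0.005, 0],
])

```text
time_s: 23.92
eef_pos: [0.5826, -0.0575, 0.0681]
ee_rot: [-0.164, 0.986, 0.001, -0.001]
contact_force: [-1.0, -0.3, -0.1]
opening: 0.804
gripper_force: 0.0
```

Emit:
step_arm([
  [0, 0, 0, 0],
  [0, 0, 0, 0],
  [0, 0, 0, 0],
  [0, 0, 0, 0],
  [0, 0, 0, 0],
  [0, 0, 0, 0],
], gripper=0.4)

```text
time_s: 24.42
eef_pos: [0.5849, -0.0585, 0.0717]
ee_rot: [-0.164, 0.986, -0.0, 0.001]
contact_force: [-1.3, 3.3, 5.4]
opening: 0.529
gripper_force: 62.5
```

Emit:
step_arm([
  [0, 0, 0, -0.12],
  [0, 0, 0, -0.12],
  [0, 0, 0, -0.12],
  [0, 0, 0, -0.12],
  [0, 0, 0, -0.12],
  [0, 0, 0, -0.12],
  [0, 0, 0, -0.12],
  [0, 0, 0, -0.12],
])

```text
time_s: 25.08
eef_pos: [0.585, -0.0587, 0.0717]
ee_rot: [0.313, 0.95, 0.0, 0.001]
contact_force: [0.4, 1.0, 5.6]
opening: 0.529
gripper_force: 62.5
```

Emit:
step_arm([
  [0, 0, 0, -0.12],
  [0, 0, 0, -0.12],
  [0, 0, 0, -0.12],
  [0, 0, 0, -0.12],
  [0, 0, 0, -0.12],
  [0, 0, 0, -0.12],
  [0, 0, 0, -0.08],
  [0, 0, 0, 0],
])

```text
time_s: 25.75
eef_pos: [0.5844, -0.0602, 0.0717]
ee_rot: [0.657, 0.754, -0.001, 0.002]
contact_force: [-1.6, -3.2, 7.0]
opening: 0.531
gripper_force: 62.6
```

```bash
cat >> h.py <<'E'
def marks(z0):
    st=r.get_state();p=st['eef_pos'];zb=p[2]-z0
    print(p,psi(st),st['ft_torque'],st['contact_force'])
    for n in('scene','side','wrist'):
        s=snap(n);g=s['color'].astype(int).sum(2)
        for nm,rad,z in(('lid',.018,.072),('shoulder',.0265,.054),('body',.028,.048)):
            a=np.radians(np.arange(0,360,10));uv=proj(s,np.c_[p[0]+rad*np.cos(a),p[1]+rad*np.sin(a),np.full(36,zb+z)]).round().astype(int)
            print(n,nm,[int(g[v,u]) if 0<=v<400 and 0<=u<640 else -1 for u,v in uv])
E
python3 - <<'E'
from h import *
marks(r.get_state()['eef_pos'][2])
E
```

```text
[ 0.58442935 -0.06023086  0.07165561] 0.13712120750609236 [-0.57622253  0.6092736   0.09628172] [-1.55055172 -3.17732679  6.96896651]
scene lid [425, 362, 316, 329, 329, 329, 320, 482, 646, 583, 657, 689, 695, 698, 699, 693, 687, 657, 684, 684, 715, 721, 721, 745, 748, 753, 755, 755, 754, 753, 753, 753, 751, 748, 705, 602]
scene shoulder [288, 349, 358, 280, 220, 127, 119, 232, 329, 401, 606, 692, 662, 719, 731, 732, 729, 745, 730, 638, 560, 490, 518, 540, 557, 563, 563, 594, 608, 592, 549, 551, 576, 595, 532, 444]
scene body [292, 335, 403, 393, 329, 220, 127, 119, 220, 362, 508, 569, 566, 680, 748, 748, 748, 750, 684, 560, 490, 518, 540, 515, 482, 506, 493, 483, 549, 495, 496, 514, 487, 483, 483, 381]
side lid [311, 201, 284, 381, 381, 395, 396, 396, 393, 392, 380, 390, 387, 391, 388, 385, 393, 364, 364, 361, 251, 251, 263, 272, 421, 411, 434, 391, 435, 438, 431, 431, 432, 421, 416, 334]
side shoulder [357, 273, 292, 290, 292, 315, 330, 343, 327, 322, 332, 340, 343, 314, 321, 303, 321, 286, 268, 171, 142, 152, 159, 143, 198, 154, 263, 451, 439, 443, 443, 444, 397, 381, 286, 284]
side body [273, 292, 234, 229, 250, 318, 289, 320, 313, 299, 300, 289, 281, 277, 312, 273, 292, 258, 223, 245, 153, 90, 87, 159, 143, 198, 251, 409, 439, 440, 444, 420, 397, 286, 381, 357]
wrist lid [95, 699, 702, 704, 704, 719, 705, 710, 704, 693, 692, 699, 705, 691, 695, 697, 700, 698, 697, 701, 701, 695, 745, 741, 737, 745, 740, 741, 742, 741, 747, 740, 737, 743, 742, 755]
wrist shoulder [457, 4, 620, 606, 710, 647, 673, 564, 547, 487, 484, 486, 475, 345, 656, 375, 348, 352, 415, 68, 33, 405, 696, 696, 744, 735, 746, 743, 740, 745, 738, 745, 742, 739, 97, 716]
wrist body [258, 64, 609, 395, 611, 442, 483, 485, 397, 432, 398, 370, 364, 678, 459, 358, 359, 348, 356, 190, 35, 80, 692, 699, 744, 736, 746, 742, 741, 745, 735, 747, 743, 204, 71, 687]
```

Lid line now sits under the finger at 0°. Adding 0.2 rad for margin, then lift and carry to the lower start.

Emit:
step_arm([
  [0, 0, 0, -0.1],
  [0, 0, 0, -0.1],
  [0, 0, 0, 0],
  [0, 0, 0.005, 0],
  [0, 0, 0.015, 0],
  [0, 0, 0.025, 0],
  [0, 0, 0.035, 0],
  [0, 0, 0.035, 0],
])

```text
time_s: 26.57
eef_pos: [0.5822, -0.058, 0.1844]
ee_rot: [0.728, 0.686, -0.001, -0.002]
contact_force: [1.7, 0.4, -3.3]
opening: 0.527
gripper_force: 62.4
```

Emit:
step_arm([
  [0, 0, 0.02, 0],
  [-0.004, 0.01, 0.01, 0.01],
  [-0.007, 0.02, 0, 0.02],
  [-0.01, 0.03, 0, 0.02],
  [-0.011, 0.032, 0, 0.02],
  [-0.011, 0.032, 0, 0.02],
  [-0.011, 0.032, 0, 0.02],
  [-0.011, 0.032, 0, 0.02],
])

```text
time_s: 27.23
eef_pos: [0.5163, 0.1315, 0.2131]
ee_rot: [0.681, 0.732, -0.001, -0.001]
contact_force: [0.8, 0.8, -3.2]
opening: 0.526
gripper_force: 62.5
```

Emit:
step_arm([
  [-0.011, 0.032, 0, 0.02],
  [-0.011, 0.032, 0, 0.02],
  [-0.011, 0.032, 0, 0.02],
  [-0.011, 0.032, 0, 0.01],
  [-0.01, 0.028, 0, 0],
  [-0.006, 0.018, 0, 0],
  [0, 0, 0, 0],
  [0, 0, 0, 0],
])

```text
time_s: 27.9
eef_pos: [0.4568, 0.3042, 0.2133]
ee_rot: [0.655, 0.756, -0.002, -0.001]
contact_force: [-0.2, -0.5, -3.4]
opening: 0.529
gripper_force: 62.5
```

```bash
python3 - <<'E'
from h import *
s=show('d3','');p=r.get_state()['eef_pos']
f=fitat(s,'silver',p[0],p[1],p[2]-.0717);print(f,inrack(f[0]),inrack(p[:2]))
E
```

```text
t 27.95 tcp [0.4575 0.3034 0.2136] psi 0.141 j6 0.22 open 0.529
tcp px [[321. 186.]] cam [0.449 0.368 0.345]
(array([0.4581, 0.2967]), 0.91) [-0.0556  0.0805] [-0.0553  0.0873]
```

```bash
python3 - <<'E'
from h import *
import pickle, h
def top(s,x,y):
    a=np.linspace(0,2*np.pi,40,endpoint=False)
    return cv2.convexHull(proj(s,np.c_[x+.024*np.cos(a),y+.024*np.sin(a),np.full(40,.072)]).astype(np.float32))
h.hull=top
for f,p,z in(('d3',(.4575,.3034),.2136-.0717),('d2',(.5837,-.0566),0)):
    s=pickle.load(open(f+'.pkl','rb'));print(f,h.fitat(s,'silver',*p,z))
E
```

```text
d3 (array([0.4588, 0.3027]), 0.92)
d2 (array([ 0.581 , -0.0599]), 0.89)
```

Emit:
step_arm([
  [0, 0.001, -0.02, 0],
  [0, 0, -0.025, 0],
  [0, 0, -0.025, 0],
  [0, 0, -0.015, 0],
  [0, 0, -0.008, 0],
  [0, 0, -0.004, 0],
  [0, 0, -0.002, 0],
  [0, 0, 0, 0],
])

```text
time_s: 28.62
eef_pos: [0.4594, 0.3044, 0.1167]
ee_rot: [0.656, 0.755, 0.0, 0.0]
contact_force: [-0.4, 0.1, -2.7]
opening: 0.526
gripper_force: 62.4
```

Emit:
step_arm([
  [0, 0, -0.0015, 0],
  [0, 0, 0, 0],
])

```text
time_s: 28.78
eef_pos: [0.4595, 0.3048, 0.1156]
ee_rot: [0.656, 0.755, 0.001, 0.0]
contact_force: [0.3, -0.6, -4.0]
opening: 0.53
gripper_force: 62.4
```

Emit:
step_arm([
  [0, 0, -0.001, 0],
  [0, 0, 0, 0],
])

```text
time_s: 28.95
eef_pos: [0.459, 0.3047, 0.114]
ee_rot: [0.656, 0.755, 0.0, 0.0]
contact_force: [-0.4, -0.3, -3.6]
opening: 0.533
gripper_force: 62.4
```

Emit:
step_arm([
  [0, 0, -0.0015, 0],
  [0, 0, 0, 0],
])

```text
time_s: 29.12
eef_pos: [0.4587, 0.3046, 0.112]
ee_rot: [0.656, 0.755, -0.0, -0.0]
contact_force: [-1.1, 0.3, -2.4]
opening: 0.53
gripper_force: 62.4
```

Emit:
step_arm([
  [0, 0, -0.001, 0],
  [0, 0, 0, 0],
])

```text
time_s: 29.28
eef_pos: [0.459, 0.3047, 0.1117]
ee_rot: [0.656, 0.755, 0.0, 0.0]
contact_force: [-1.2, -0.1, 1.2]
opening: 0.53
gripper_force: 63.1
```

Emit:
step_arm([
  [0, 0, 0, 0],
  [0, 0, 0, 0],
  [0, 0, 0, 0],
  [0, 0, 0.01, 0],
  [0, 0, 0.03, 0],
  [0, 0, 0.04, 0],
  [0, 0, 0.04, 0],
  [0, 0, 0.025, 0],
], gripper=0.8)

```text
time_s: 29.95
eef_pos: [0.4601, 0.3051, 0.2618]
ee_rot: [0.656, 0.755, 0.003, 0.002]
contact_force: [1.1, -0.3, -0.3]
opening: 0.798
gripper_force: 0.0
```

```bash
python3 - <<'E'
from h import *
import h
s=show('d4','')
P=W(RK,[[-.0536,.0883,0]])[0]
g=s['color'].astype(int).sum(2)
for nm,rad,z in(('lid',.018,.072),('lid2',.010,.072),('shoulder',.0255,.054),('sh2',.027,.054),('body',.028,.048)):
    a=np.radians(np.arange(0,360,10));uv=proj(s,np.c_[P[0]+rad*np.cos(a),P[1]+rad*np.sin(a),np.full(36,.04+z)]).round().astype(int)
    print(nm,[int(g[v,u]) for u,v in uv])
E
```

```text
t 30.0 tcp [0.4623 0.306  0.2667] psi 0.14 j6 0.23 open 0.8
tcp px [[321. 174.]] cam [0.451 0.369 0.394]
lid [70, 742, 722, 728, 734, 722, 723, 737, 729, 719, 724, 728, 729, 723, 723, 731, 731, 728, 727, 727, 724, 728, 728, 720, 722, 730, 728, 717, 719, 717, 728, 722, 721, 728, 724, 739]
lid2 [74, 527, 728, 728, 731, 728, 724, 723, 717, 717, 722, 727, 727, 732, 725, 728, 715, 722, 719, 719, 717, 714, 725, 726, 727, 729, 721, 719, 721, 724, 719, 723, 723, 735, 650, 53]
shoulder [676, 739, 518, 387, 621, 610, 620, 621, 614, 501, 467, 446, 370, 462, 628, 590, 572, 572, 568, 560, 549, 366, 425, 698, 732, 722, 726, 719, 720, 722, 721, 718, 718, 717, 716, 111]
sh2 [728, 530, 728, 656, 703, 686, 594, 498, 458, 467, 443, 446, 535, 593, 641, 570, 578, 569, 570, 567, 568, 579, 378, 428, 688, 735, 733, 715, 721, 721, 720, 723, 718, 712, 708, 126]
body [702, 627, 727, 723, 612, 531, 434, 512, 399, 392, 576, 610, 645, 550, 583, 579, 583, 574, 569, 570, 572, 579, 369, 579, 732, 726, 731, 717, 720, 721, 711, 725, 717, 714, 710, 99]
```

Emit:
step_arm([
  [0.003, -0.012, 0, 0.06],
  [0.006, -0.024, 0, 0.11],
  [0.0075, -0.031, 0, 0.11],
  [0.0075, -0.031, 0, 0.11],
  [0.0075, -0.031, 0, 0.11],
  [0.0075, -0.031, 0, 0.11],
  [0.0075, -0.031, 0, 0.11],
  [0.0075, -0.031, 0, 0.11],
])

```text
time_s: 30.67
eef_pos: [0.513, 0.081, 0.2568]
ee_rot: [0.293, 0.956, 0.0, 0.001]
contact_force: [0.7, -0.6, 0.4]
opening: 0.795
gripper_force: 0.0
```

Emit:
step_arm([
  [0.0075, -0.031, 0, 0.11],
  [0.0075, -0.031, 0, 0.11],
  [0.0075, -0.031, 0, 0.11],
  [0.0075, -0.031, 0, 0.11],
  [0.0075, -0.031, 0, 0.11],
  [0.0075, -0.031, 0, 0.11],
  [0.0075, -0.031, 0, 0.11],
  [0.004, -0.02, 0, 0.11],
])

```text
time_s: 31.33
eef_pos: [0.5696, -0.1575, 0.2566]
ee_rot: [-0.141, 0.99, -0.001, 0.0]
contact_force: [0.5, 0.0, 0.1]
opening: 0.797
gripper_force: 0.0
```

Emit:
step_arm([
  [0, 0, 0, 0.05],
  [0, 0, 0, 0],
  [0, 0, 0, 0],
])

```text
time_s: 31.58
eef_pos: [0.5693, -0.1544, 0.2564]
ee_rot: [-0.163, 0.987, 0.0, 0.0]
contact_force: [0.2, 1.3, -0.4]
opening: 0.802
gripper_force: 0.0
```

```bash
python3 - <<'E'
from h import *
show('e1','C')
E
```

```text
t 31.6333 tcp [ 0.5693 -0.154   0.2564] psi 1.899 j6 -2.37 open 0.798
tcp px [[324. 176.]] cam [ 0.508 -0.177  0.388]
C (array([ 0.5676, -0.156 ]), 0.91) [324. 176.]
```

Emit:
step_arm([
  [-0.001, -0.001, -0.03, 0],
  [0, 0, -0.03, 0],
  [0, 0, -0.03, 0],
  [0, 0, -0.03, 0],
  [0, 0, -0.03, 0],
  [0, 0, -0.02, 0],
  [0, 0, -0.011, 0],
  [0, 0, -0.005, 0],
])

```text
time_s: 32.3
eef_pos: [0.5672, -0.1542, 0.0684]
ee_rot: [-0.164, 0.986, 0.001, -0.001]
contact_force: [-0.1, -0.2, 0.5]
opening: 0.798
gripper_force: 0.0
```

Emit:
step_arm([
  [0, 0, 0, 0],
  [0, 0, 0, 0],
  [0, 0, 0, 0],
  [0, 0, 0, 0],
  [0, 0, 0, 0],
  [0, 0, 0, 0],
], gripper=0.4)

```text
time_s: 32.8
eef_pos: [0.5695, -0.1557, 0.0718]
ee_rot: [-0.164, 0.986, -0.001, 0.001]
contact_force: [0.3, 2.6, 5.7]
opening: 0.527
gripper_force: 62.5
```

Emit:
step_arm([
  [0, 0, 0, -0.12],
  [0, 0, 0, -0.12],
  [0, 0, 0, -0.12],
  [0, 0, 0, -0.12],
  [0, 0, 0, -0.12],
  [0, 0, 0, -0.12],
  [0, 0, 0, -0.12],
  [0, 0, 0, -0.12],
])

```text
time_s: 33.47
eef_pos: [0.5694, -0.1559, 0.0718]
ee_rot: [0.313, 0.95, -0.0, 0.001]
contact_force: [-0.3, 1.6, 6.4]
opening: 0.527
gripper_force: 62.6
```

Emit:
step_arm([
  [0, 0, 0, -0.12],
  [0, 0, 0, -0.12],
  [0, 0, 0, -0.12],
  [0, 0, 0, -0.12],
  [0, 0, 0, -0.12],
  [0, 0, 0, -0.12],
  [0, 0, 0, -0.12],
  [0, 0, 0, -0.1],
])

```text
time_s: 34.13
eef_pos: [0.5685, -0.1573, 0.0717]
ee_rot: [0.709, 0.705, -0.001, 0.001]
contact_force: [-2.9, -3.4, 7.4]
opening: 0.532
gripper_force: 62.6
```

```bash
python3 - <<'E'
from h import *
marks(r.get_state()['eef_pos'][2])
E
```

```text
[ 0.5684957  -0.15734098  0.0717127 ] -0.005141279397268939 [-0.53009639  0.99220313  0.12043653] [-2.85677985 -3.3903116   7.39520235]
scene lid [322, 212, 197, 197, 173, 137, 137, 102, 147, 344, 526, 676, 695, 699, 693, 662, 558, 369, 369, 633, 740, 740, 753, 756, 756, 756, 753, 755, 756, 755, 756, 754, 755, 744, 676, 446]
scene shoulder [550, 546, 491, 380, 221, 121, 89, 76, 101, 173, 242, 614, 715, 689, 580, 661, 723, 754, 756, 742, 612, 544, 548, 564, 568, 575, 568, 577, 600, 582, 537, 560, 536, 575, 620, 593]
scene body [470, 456, 492, 448, 419, 315, 121, 89, 76, 197, 295, 429, 721, 727, 658, 741, 756, 756, 742, 612, 544, 548, 564, 545, 497, 527, 520, 500, 472, 518, 527, 517, 533, 511, 485, 507]
side lid [360, 426, 426, 426, 406, 406, 388, 387, 394, 394, 393, 396, 392, 396, 386, 270, 270, 226, 260, 250, 250, 274, 267, 267, 404, 404, 398, 431, 431, 339, 337, 324, 334, 411, 360, 433]
side shoulder [304, 328, 276, 292, 299, 317, 317, 331, 325, 313, 320, 335, 339, 324, 316, 325, 236, 168, 189, 168, 123, 119, 126, 130, 186, 274, 422, 450, 441, 443, 448, 440, 435, 443, 426, 392]
side body [328, 276, 292, 299, 289, 283, 305, 316, 317, 301, 322, 294, 295, 283, 316, 290, 274, 159, 158, 183, 138, 121, 90, 126, 130, 186, 274, 405, 445, 431, 430, 437, 438, 425, 392, 385]
wrist lid [734, 735, 689, 690, 692, 700, 696, 697, 694, 700, 699, 693, 755, 688, 691, 690, 688, 48, 45, 680, 683, 740, 744, 735, 732, 739, 733, 729, 734, 738, 738, 725, 730, 731, 734, 736]
wrist shoulder [590, 555, 609, 637, 641, 660, 667, 655, 625, 567, 540, 480, 402, 403, 510, 358, 359, 334, 59, 42, 41, 680, 679, 742, 736, 741, 739, 729, 737, 740, 728, 734, 736, 736, 735, 739]
wrist body [52, 626, 566, 691, 592, 415, 378, 535, 497, 538, 488, 477, 345, 649, 361, 349, 372, 396, 425, 78, 31, 689, 678, 743, 742, 739, 736, 733, 738, 738, 724, 731, 736, 735, 737, 743]
```

Line at 175°, stop torque felt. Lift and carry beside D.

Emit:
step_arm([
  [0, 0, 0, 0],
  [0, 0, 0.005, 0],
  [0, 0, 0.015, 0],
  [0, 0, 0.025, 0],
  [0, 0, 0.035, 0],
  [0, 0, 0.035, 0],
  [0, 0, 0.02, 0],
  [-0.002, 0.01, 0.01, 0.005],
])

```text
time_s: 34.95
eef_pos: [0.5678, -0.1473, 0.219]
ee_rot: [0.706, 0.708, 0.001, 0.003]
contact_force: [0.2, -0.4, -3.1]
opening: 0.53
gripper_force: 62.4
```

Emit:
step_arm([
  [-0.005, 0.02, 0, 0.01],
  [-0.008, 0.032, 0, 0.015],
  [-0.009, 0.036, 0, 0.02],
  [-0.009, 0.036, 0, 0.02],
  [-0.009, 0.036, 0, 0.02],
  [-0.009, 0.036, 0, 0.02],
  [-0.009, 0.036, 0, 0.02],
  [-0.009, 0.036, 0, 0.015],
])

```text
time_s: 35.62
eef_pos: [0.4969, 0.1247, 0.2133]
ee_rot: [0.654, 0.757, -0.001, -0.001]
contact_force: [1.3, -0.6, -3.6]
opening: 0.531
gripper_force: 62.3
```

Emit:
step_arm([
  [-0.009, 0.036, 0, 0],
  [-0.009, 0.036, 0, 0],
  [-0.008, 0.03, 0, 0],
  [-0.005, 0.018, 0, 0],
  [-0.001, 0.004, 0, 0],
  [0, 0, 0, 0],
  [0, 0, 0, 0],
])

```text
time_s: 36.2
eef_pos: [0.4666, 0.2461, 0.214]
ee_rot: [0.654, 0.757, -0.001, -0.0]
contact_force: [-0.7, 0.4, -3.0]
opening: 0.529
gripper_force: 62.3
```

```bash
python3 - <<'E'
from h import *
import h
def top(s,x,y):
    a=np.linspace(0,2*np.pi,40,endpoint=False)
    return cv2.convexHull(proj(s,np.c_[x+.024*np.cos(a),y+.024*np.sin(a),np.full(40,.072)]).astype(np.float32))
h.hull=top
s=show('e3','');p=r.get_state()['eef_pos']
f=h.fitat(s,'silver',p[0],p[1],p[2]-.0717);print(f,inrack(f[0]),inrack(p[:2]))
f=h.fitat(s,'silver',.459,.3047,.04);print(f,inrack(f[0]) if f else '')
E
```

```text
t 36.25 tcp [0.467  0.2457 0.2143] psi 0.144 j6 0.11 open 0.531
tcp px [[321. 185.]] cam [0.458 0.31  0.346]
(array([0.4683, 0.245 ]), 0.92) [-0.0527  0.0279] [-0.0539  0.0288]
(array([0.4617, 0.304 ]), 0.93) [-0.051   0.0873]
```

Emit:
step_arm([
  [0, 0, -0.02, 0],
  [0, 0, -0.025, 0],
  [0, 0, -0.025, 0],
  [0, 0, -0.015, 0],
  [0, 0, -0.008, 0],
  [0, 0, -0.005, 0],
  [0, 0, -0.003, 0],
  [0, 0, 0, 0],
])

```text
time_s: 36.92
eef_pos: [0.4678, 0.2463, 0.1145]
ee_rot: [0.654, 0.756, 0.0, 0.0]
contact_force: [0.2, -0.3, -2.9]
opening: 0.531
gripper_force: 62.4
```

Emit:
step_arm([
  [0, 0, -0.0015, 0],
  [0, 0, 0, 0],
])

```text
time_s: 37.08
eef_pos: [0.468, 0.2467, 0.1135]
ee_rot: [0.654, 0.756, 0.001, 0.001]
contact_force: [0.5, 0.1, -2.6]
opening: 0.528
gripper_force: 62.4
```

Emit:
step_arm([
  [0, 0, -0.001, 0],
  [0, 0, 0, 0],
])

```text
time_s: 37.25
eef_pos: [0.4677, 0.2467, 0.1121]
ee_rot: [0.654, 0.756, 0.0, 0.0]
contact_force: [0.5, 1.0, -2.3]
opening: 0.526
gripper_force: 62.4
```

Emit:
step_arm([
  [0, 0, -0.001, 0],
  [0, 0, 0, 0],
])

```text
time_s: 37.42
eef_pos: [0.468, 0.2469, 0.1118]
ee_rot: [0.654, 0.757, 0.001, 0.0]
contact_force: [-0.2, 0.5, 2.7]
opening: 0.53
gripper_force: 63.2
```

Emit:
step_arm([
  [0, 0, -0.0007, 0],
  [0, 0, 0, 0],
])

```text
time_s: 37.58
eef_pos: [0.4682, 0.2469, 0.1116]
ee_rot: [0.654, 0.756, 0.001, 0.001]
contact_force: [-1.6, -1.2, 8.2]
opening: 0.528
gripper_force: 63.7
```

Emit:
step_arm([
  [0, 0, 0, 0],
  [0, 0, 0, 0],
  [0, 0, 0, 0],
  [0, 0, 0.01, 0],
  [0, 0, 0.03, 0],
  [0, 0, 0.04, 0],
  [0, 0, 0.04, 0],
  [0, 0, 0.04, 0],
], gripper=0.8)

```text
time_s: 38.25
eef_pos: [0.4668, 0.2464, 0.2722]
ee_rot: [0.654, 0.756, -0.0, 0.0]
contact_force: [0.9, 0.7, -0.0]
opening: 0.797
gripper_force: 0.0
```

Emit:
step_arm([
  [0, -0.02, 0.04, 0],
  [0, -0.03, 0.02, 0],
  [0, -0.03, 0, 0],
  [0, -0.02, 0, 0],
  [0, 0, 0, 0],
  [0, 0, 0, 0],
])

```text
time_s: 38.75
eef_pos: [0.4673, 0.1474, 0.3278]
ee_rot: [0.655, 0.756, 0.0, 0.0]
contact_force: [0.6, 0.5, 0.3]
opening: 0.799
gripper_force: 0.0
```

```bash
python3 - <<'E'
from h import *
w=show('f1','');s=snap('scene')
c=proj(w,W(RK,[[0,.05,.12]]))[0].astype(int);d=proj(s,W(RK,[[0,.05,.1]]))[0].astype(int);print(c,d)
y0=max(0,c[1]-100);x0=max(0,c[0]-133)
a=cv2.resize(w['color'][y0:y0+200,x0:x0+266],(400,300),interpolation=cv2.INTER_CUBIC)
b=cv2.resize(s['color'][d[1]-45:d[1]+45,d[0]-60:d[0]+60],(400,300),interpolation=cv2.INTER_CUBIC)
e=cv2.resize(s['color'][130:380,130:450],(400,300))
q=snap('side');k=cv2.resize(q['color'][100:350,200:520],(400,300))
cv2.imwrite('pics/f1c.png',np.vstack([np.hstack([a,b]),np.hstack([e,k])])[:,:,::-1])
E
```

```text
t 38.8 tcp [0.4672 0.1481 0.3275] psi 0.144 j6 -0.08 open 0.802
tcp px [[320. 163.]] cam [0.459 0.211 0.459]
[389  50] [373 156]
```

View pics/f1c.png

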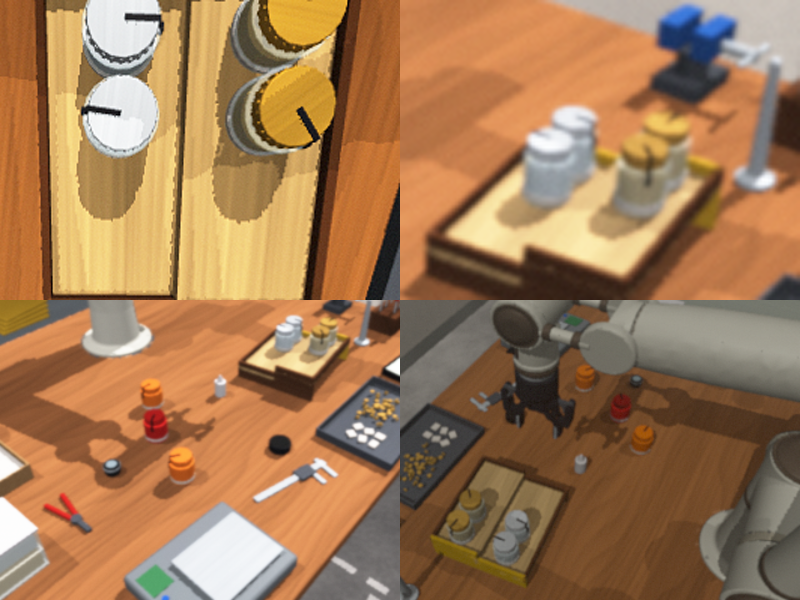

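All four jars stand upright on the rack. In the wrist crop, the silvers are at (120,20) and (120,115), and the brass jars are at (300,15) and (298,108). The lines run on into the ticks where they show, and the bystanders and look-alikes are in place.

```bash
python3 -c "
from station import r
print(r.finish_job())"
```

```text
the job is handed in; nothing more can be done
None
```

The job is handed in at about 39 s: four jars were present, their lids were turned home before lifting, and they stand upright in closed rows from the yellow panel, two brass on the upper step and two silver on the lower; one silver jar (D) was knocked about 25 mm mid-run and was found again before gripping.

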